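# Clamp a battery pack in the test cradle with the wing knob

## Robot

A 6-joint arm with a two-finger parallel gripper is mounted at the origin on a cart in front of the work surface, level with it; the furniture and walls round the work are solid. World frame = base frame: x ahead of the robot, y to its left, z up, the work surface at z = 0. Lengths are in mm, angles in rad, forces in N, time in s.
With the tool pointing down it reaches from about 300 to 775 mm from the base axis. Payload 14.6 kg.
Tool frame: the origin (TCP) lies midway between the tips of the shut fingers; the grasp point (between the pads) lies behind it (manip.grip_depth is the z of the grasp point in the tool frame, in mm); z points along the fingers, y is the line along which they close (so a half turn about z gives the same grasp; the last joint's range is limited). The gripper opens to 94 mm and grips with 3 to 60 N. Pads are 16 mm wide; open, the fingers measure 119 mm over their backs; the gripper's body (75 mm by 177 mm) begins 78 mm behind the grasp point.
Start: joints at [1.204, 0.3, 1.521, -0, 1.321, -0.067], TCP at [162.428, 525.458, 165.746] pointing down, gripper open.
Joint ranges: [-3.03, 3.03], [-0.79, 2.21], [0.23, 2.52], [-1.04, 4.18], [0, 3.07], [-2.55, 2.55]. Speed limits (rad/s): [2.22, 2.22, 2.57, 3.14, 3.14, 3.14].

## Interface

Orientations are given as [roll, pitch, yaw] about the fixed x, y, z axes, in that order (R = Rz(yaw) Ry(pitch) Rx(roll)).
In Python, from cell import manip gives the robot as it stands.
- The arm moves only by the shell command python3 -m creep 'ROWS' [OPENING] [FORCE]. ROWS is a JSON list of rows, 1 to 5 of them, each of 6 numbers: dx, dy, dz in shares of 250 mm (1.0 is 250 mm), then a rotation vector rx, ry, rz in parts of the range, where 1.0 means pi rad; each row is the pose to reach, as a shift and turn from the pose commanded when the command began, along the tool's axes at that moment; what a row does not reach only later rows make up. A row lasts 1/10 s, in which the tool goes at most 50 mm and 0.15 rad, less where a joint would pass 70% of its speed; a pose out of reach is approached as far as the arm can. OPENING is the finger opening in mm, set as the command begins (- or left out keeps the last). The fingers move at their own pace and stop on an object; FORCE is the grip in N (left out, the last holds). Time passes only in rows, so rows that do not move let the fingers close. It prints the time, the measured TCP pose, the force, the opening and the grip force at its end. A shift or turn number past 1, either way, is cut back to 1. Input that does not fit is refused with a message, and nothing moves.
- manip.read_state(): the state, without advancing time (a new reading comes with each control period).
- manip.camera(name): name is "scene" or "top" or "wrist"; returns (picture, depth): 384x512x3 uint8, red, green, blue; 384x512 float32, mm along the optical axis (not along the pixel's ray), 0 where there is no reading.
- manip.camera_info(name): a dict with "K" (3x3 intrinsics, pixels), "rvec" (rotation vector, rad) and "tvec" (3), from world to camera coordinates, as OpenCV has them; the wrist camera has in their place "mount" (4x4, takes a point from camera to tool coordinates, whose origin is the TCP and whose axes are the flange's). Camera axes: x right, y down, z forward; pixel columns grow to the right and rows downward; lengths in mm; the calibration is good to about 2 mm. The wrist camera is an equidistant fisheye: a pixel r from the principal point sees the ray r / f radians off the axis. A picture is of the moment at which its call begins: read the wrist's pose just before it. camera_info takes no time and is no camera call.
- manip.sign_off(): hands the job in; it is judged then, once.
The state is a dict: "clock": time; "joints": joint angles; "qd": joint speeds; "effort": joint torques, N m; "eef_pos": TCP position; "eef_rot": TCP orientation; "wrist_force": force on the tool from outside, world axes, zero at the start; "moment": the same for the moment, N m; "finger_gap": finger opening in mm; "finger_force": force on a finger pad.
Only numpy, scipy, OpenCV 4.12 (cv2) and the standard library are available. Lean on these libraries where they do the work, as an engineer would, in place of code of your own. Each camera call takes 0.05 s, during which the arm holds its last target. There are 200 camera calls.

## Task

Lay the battery pack that is lying on the bench flat into the nest of the test cradle and let it go, then turn the red wing knob clockwise until the jaw holds the pack firmly against the sprung probe pins, with about 13 N. Feel for the pins and do not crush the pack, keep the hand off the terminal panel beside the knob, leave the other things where they lie, and let go of the knob at the end.

Things in the scene. Friction and masses are not known exactly. Their poses are not given: they have to be found in the camera images.
- hero_pack: Black shrink-wrapped battery pack with a grey label, 29 wide x 83 long x 19 mm high, edges rounded, 0.1 to 0.2 kg, lying label up. Origin: centre of its underside, z up. Its long axis lies 0.375 rad (21.5 degrees) anticlockwise of its own x axis. It may go into the nest either way round; grasp across the 29 mm.
- cradle: Fixed test cradle: aluminium base 84 x 216 mm, top at z = 10 mm. Origin: underside below the nest centre; +y runs along the nest to the blue clamp housing (54 x 48 mm, y = 60 to 108, top z = 36); -y to the black probe head (46 mm wide, 26 mm high on the base). Its place and yaw vary.
- nest (a point): Centre of the grey nest pad, on its top face (12 mm above the bench), axes as the cradle. The pack lies on it, long axis along y, between white guides 36 mm apart (8 mm above the pad; at y = -38 to -24 and 26 to 40 mm, open between for the fingers). With the knob slack the space along y runs from at least y = -42 to +47 mm.
- clamp_jaw: Rubber-faced jaw, 33 mm wide, z = 13 to 33 mm in the cradle. Origin: middle of the face, which looks along cradle -y; at y = 49 mm with the knob at 0, moves 8 mm to the pack per rad. Facing it, two sprung pins stick out of the probe head, whose setting is not measured: tips anywhere at cradle y = -50 to -42.5 mm. The pins give way at 6 N, then 6 N per mm, bottoming at 5 mm.
- wing_knob (a joint): Angle of the red wing knob, rad, 0 to 2.5; grows clockwise seen from above, driving the jaw to the pack. Its friction, 0.2 N m whichever way it is urged, keeps it where it is left; each N on the pack pushes back (anticlockwise) with 0.008 N m more. From first touch of the pins (a step of 0.05 N m), about 0.11 rad more gives 8 N, 0.25 rad 13 N, 0.4 rad 18 N.
- knob_grip (a point): On the knob's upright axis (cradle y = 84 mm), at mid-height of the two wings, about 56 mm above the bench. The wings together form a flat plate 50 mm long, 10 mm thick, 20 mm high (46 to 65 mm above the bench). Turns with the knob: its own y runs along the wings, and points along cradle y to the panel at 0; grasp across its x.
- terminal_panel: Upright black panel with a red and a blue terminal, 70 wide x 5 thick, top 64 mm above the bench. Origin: middle of the lower edge of its face to the knob, at cradle y = 115 mm: 31 mm from the knob axis, 6 mm from the sweep of the wings. Must not be pushed with more than 5 N.
- solder_reel: Bystander: white reel of solder, 60 mm across, 36 high. Origin: underside centre.
- sense_board: Bystander: small board in a blue sleeve, 48 x 100 x 8 mm. Origin: underside centre.
- marker_red: Bystander: white marker with red cap, about 137 mm long. Origin: underside centre.
There are look-alikes about, which are no part of the job. Leave any orange look-alike of the hero_pack alone.

How it is judged:
By the outcome, as a careful person would: the job done as asked, in the order asked, and still so for the second after the job is handed in, with the robot touching nothing.
It also fails if it takes over 72 s, if anything falls off the work surface, if the arm or the gripper's body presses on something with over 40 N, if the wrist force passes 120 N, or if a joint passes its speed limit or range.

## Working session

There is one attempt and no reset: what is moved stays moved. The work goes in short steps, Python scripts to look and compute and a shell command to move; the robot and the scene stay as the last step left them, time stands still between calls to the robot, and variables do not carry over. Pictures are saved under pics/ and viewed, at most 10 in all, crops included, and the job is handed in when it is done.

```bash
ls; mkdir -p pics; python3 - <<'E'
from cell import manip
import cv2,numpy as np
print(manip.read_state(), manip.grip_depth)
for n in ["top","scene"]:
    p,d=manip.camera(n); cv2.imwrite(f"pics/{n}.png",p[:,:,::-1]); np.savez(f"pics/{n}.npz",p=p,d=d)
    print(n,manip.camera_info(n))
print(manip.camera_info("wrist"))
E
```

```text
pics
{'clock': 0.0, 'joints': array([ 1.20440804e+00,  3.00464817e-01,  1.52161784e+00, -2.84511266e-06,
        1.32072821e+00, -6.65936269e-02]), 'qd': array([ 5.24641116e-04, -3.24325369e-04, -8.89413207e-05, -1.24564185e-04,
       -1.26979245e-04,  4.60413189e-04]), 'effort': array([-8.47620668e-04, -5.31812525e+01, -3.52739668e+01,  7.07448763e-02,
        2.43707048e-02, -1.53810365e-04]), 'eef_pos': array([162.30840484, 525.15539257, 165.17426736]), 'eef_rot': array([-3.14037696e+00, -7.83155808e-05,  2.84179865e+00]), 'wrist_force': array([ 0.19316867,  0.46348748, -0.33004763]), 'moment': array([-0.00911723, -0.04532279, -0.01932455]), 'finger_force': 0.0, 'finger_gap': 94.10686412013511} -18.8
top {'K': array([[436.87434774,   0.        , 256.04884167],
       [  0.        , 436.87434774, 195.78809887],
       [  0.        ,   0.        ,   1.        ]]), 'rvec': array([ 2.23000294, -2.16430101,  0.09562173]), 'tvec': array([-188.98082569,  506.14297141, 1332.68437033])}
scene {'K': array([[449.44533594,   0.        , 263.98639502],
       [  0.        , 449.44533594, 188.52316877],
       [  0.        ,   0.        ,   1.        ]]), 'rvec': array([ 2.28611654, -0.88228461,  0.31835581]), 'tvec': array([-509.65498173,  213.74541572, 1186.91401815])}
{'K': array([[297.31863964,   0.        , 255.69628418],
       [  0.        , 297.31863964, 191.92411482],
       [  0.        ,   0.        ,   1.        ]]), 'mount': array([[-4.61145125e-04, -9.72294603e-01, -2.33758407e-01,
         6.85206817e+01],
       [ 9.99999794e-01, -5.52590009e-04,  3.25700597e-04,
        -1.05100995e+00],
       [-4.45849493e-04, -2.33758209e-01,  9.72294658e-01,
        -2.18534695e+02],
       [ 0.00000000e+00,  0.00000000e+00,  0.00000000e+00,
         1.00000000e+00]])}
```

View pics/top.png

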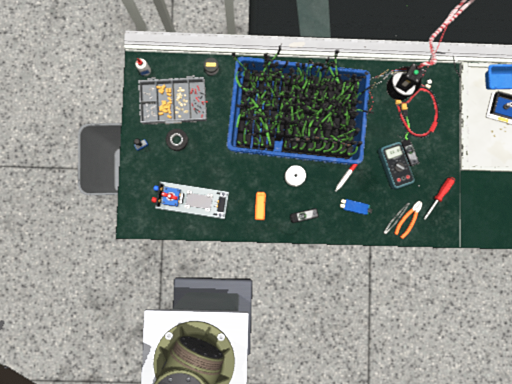

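View pics/scene.png

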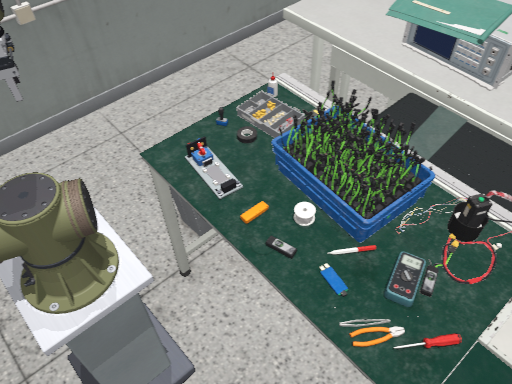

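The top view shows the cradle at about (195,200), with the clamp housing at its left end, the black hero pack with grey label at about (304,215), and an orange look-alike at (260,206). The scene view agrees: pack at (281,245), cradle at (213,170).

```bash
cat > h.py <<'E'
import numpy as np,cv2
from cell import manip
from scipy.spatial.transform import Rotation as R
def ext(n,st=None):
    i=manip.camera_info(n)
    if n!="wrist":
        Rc=cv2.Rodrigues(i["rvec"])[0]; return i["K"],Rc.T,-Rc.T@i["tvec"]
    st=st or manip.read_state(); T=np.eye(4);T[:3,:3]=R.from_euler("xyz",st["eef_rot"]).as_matrix();T[:3,3]=st["eef_pos"]
    M=T@i["mount"]; return i["K"],M[:3,:3],M[:3,3]
def cast(n,uv,z,e=None):
    K,A,c=e or ext(n); uv=np.atleast_2d(uv).astype(float)
    x=(uv-K[:2,2])/K[0,0]
    if n=="wrist":
        r=np.linalg.norm(x,axis=1,keepdims=True)+1e-9; d=np.hstack([x/r*np.sin(r),np.cos(r)])
    else: d=np.hstack([x,np.ones((len(x),1))])
    d=d@A.T; return c+d*((z-c[2])/d[:,2])[:,None]
def proj(n,P,e=None):
    K,A,c=e or ext(n); q=(np.atleast_2d(P)-c)@A
    if n=="wrist":
        t=np.arctan2(np.linalg.norm(q[:,:2],axis=1),q[:,2]); x=q[:,:2]/np.linalg.norm(q[:,:2],axis=1)[:,None]*t[:,None]
    else: x=q[:,:2]/q[:,2:]
    return x*K[0,0]+K[:2,2]
def tool(P,yaw=None):
    """delta in tool axes from present pose to put TCP at P"""
    s=manip.read_state(); A=R.from_euler("xyz",s["eef_rot"]).as_matrix(); return A.T@(np.asarray(P)-s["eef_pos"])
def snap(n,f):
    st=manip.read_state(); e=ext(n,st); p,d=manip.camera(n); cv2.imwrite(f"pics/{f}.png",p[:,:,::-1]); np.savez(f"pics/{f}.npz",p=p,d=d,K=e[0],A=e[1],c=e[2]); return p,d,e
def load(f):
    z=np.load(f"pics/{f}.npz"); return z["p"],z["d"],(z["K"],z["A"],z["c"])
E
python3 - <<'E'
from h import *
print(proj("top",[[0,0,0],[162,525,166]]))
for nm,uv,z in [("pack",(304,215),19),("cradle",(195,200),12),("knob",(170,197),60),("panel",(157,194),64),("orange",(260,206),19),("reel",(295,175),36),("boarD",(354,207),8)]: print(nm,cast("top",uv,z).round())
print("scenepack",cast("scene",(281,245),19))
snap("wrist","w0")
E
```

```text
[[194.09803262 361.70951688]
 [ -7.84987148 314.60030453]]
pack [[ 457. -324.   19.]]
cradle [[493.  15.  12.]]
knob [[497.  84.  60.]]
panel [[505. 122.  64.]]
orange [[ 480. -187.   19.]]
reel [[ 578. -291.   36.]]
boarD [[ 487. -481.    8.]]
scenepack [[ 453.66963644 -326.51019639   19.        ]]
```

View pics/w0.png

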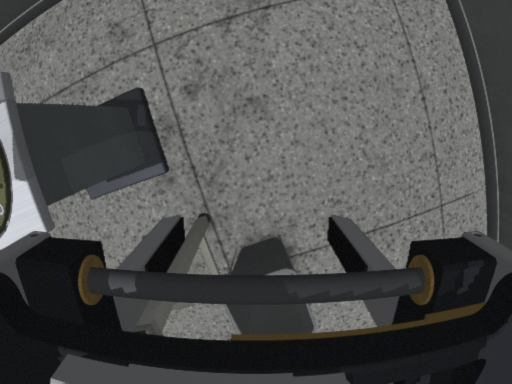

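The manual's scale: shifts go in shares of 250 mm and turns go in shares of pi rad. Converting my numbers, -160 mm is -0.64, -155 mm is -0.62.

```bash
python3 -m creep '[[-0.128, -0.124, 0, 0, 0, 0], [-0.256, -0.248, 0, 0, 0, 0], [-0.384, -0.372, 0, 0, 0, 0], [-0.512, -0.496, 0, 0, 0, 0], [-0.64, -0.62, 0, 0, 0, 0]]'
python3 -m creep '[[-0.128, -0.124, 0, 0, 0, 0], [-0.256, -0.248, 0, 0, 0, 0], [-0.384, -0.372, 0, 0, 0, 0], [-0.512, -0.496, 0, 0, 0, 0], [-0.64, -0.62, 0, 0, 0, 0]]'
python3 -m creep '[[-0.128, -0.124, 0.016, 0, 0, 0.0477], [-0.256, -0.248, 0.032, 0, 0, 0.0955], [-0.384, -0.372, 0.048, 0, 0, 0.1432], [-0.512, -0.496, 0.064, 0, 0, 0.191], [-0.632, -0.62, 0.08, 0, 0, 0.2387]]'
python3 -m creep '[[0, 0, 0.02, 0, 0, 0.0477], [0, 0, 0.04, 0, 0, 0.0955], [0, 0, 0.06, 0, 0, 0.1432], [0, 0, 0.06, 0, 0, 0.1814], [0, 0, 0.06, 0, 0, 0.1814]]'
python3 - <<'E'
from h import *
s=manip.read_state(); print(s["joints"],s["wrist_force"],s["moment"]); snap("wrist","w1")
E
```

```text
clock: 0.65
eef_pos: [269.9, 328.4, 165.7]
eef_rot: [-3.142, 0.0, 2.842]
wrist_force: [1.7, 0.5, 0.4]
finger_gap: 93.8
finger_force: 0.0
clock: 1.15
eef_pos: [377.1, 133.0, 165.9]
eef_rot: [3.141, 0.0, 2.842]
wrist_force: [0.3, 0.4, 0.1]
finger_gap: 94.2
finger_force: 0.0
clock: 1.65
eef_pos: [482.3, -61.9, 145.5]
eef_rot: [3.142, -0.0, 2.085]
wrist_force: [1.1, -0.2, -0.8]
finger_gap: 94.2
finger_force: 0.0
clock: 2.15
eef_pos: [481.6, -60.0, 130.5]
eef_rot: [-3.141, -0.0, 1.52]
wrist_force: [0.1, -0.7, -0.3]
finger_gap: 94.2
finger_force: 0.0
[-1.99368630e-01  1.90233545e-01  1.74302129e+00 -2.21984575e-05
  1.20893440e+00 -1.48398726e-01] [ 0.09350128 -0.67856895 -0.27851968] [-0.07896178  0.06356927  0.00569593]
```

View pics/w1.png

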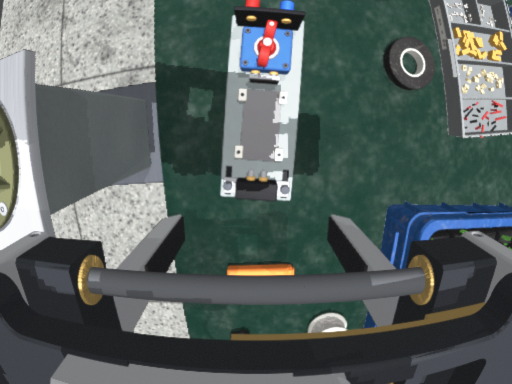

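The wrist view shows the cradle clearly: panel at the top (268,18), knob (267,42), nest pad (260,125) between four white guides at about (242,95), (284,97), (238,152), (279,155), and the probe head at (257,188).

```bash
python3 - <<'E'
from h import *
p,d,e=load("w1")
hsv=cv2.cvtColor(p,cv2.COLOR_RGB2HSV)
m=((hsv[...,1]<40)&(hsv[...,2]>205)).astype(np.uint8); m[:, :225]=0; m[:,300:]=0; m[:80]=0; m[205:]=0
n,l,s,c=cv2.connectedComponentsWithStats(m)
for i in range(1,n):
    if s[i,4]>8: print(s[i],c[i].round(1),cast("wrist",c[i],20,e)[0].round(1))
# depth points check
for u,v in [(260,125),(267,42),(242,95),(252,52)]: 
    print((u,v),d[v,u])
m=((hsv[...,1]<60)&(hsv[...,2]<130)&(hsv[...,2]>50)).astype(np.uint8); m[:, :225]=0; m[:,300:]=0; m[:80]=0; m[165:]=0
c,_=cv2.findContours(m,0,2); c=max(c,key=cv2.contourArea); r=cv2.minAreaRect(c); print("pad",r); q=cast("wrist",cv2.boxPoints(r),12,e); print(q.round(1),q.mean(0))
# red knob
m=((hsv[...,0]<8)|(hsv[...,0]>172))&(hsv[...,1]>150)&(hsv[...,2]>110); m=m.astype(np.uint8); m[:14]=0;m[75:]=0;m[:,:235]=0;m[:,:][:,300:]=0
c,_=cv2.findContours(m,0,2)
for k in c:
    if cv2.contourArea(k)>20: r=cv2.minAreaRect(k);print("red",r,cast("wrist",cv2.boxPoints(r),65,e).round(1))
big=cv2.resize(p[0:210,210:310],None,fx=2.8*1,fy=2.8,interpolation=cv2.INTER_CUBIC); 
E
python3 -c "
import cv2;p=cv2.imread('pics/w1.png');cv2.imwrite('pics/w1c.png',cv2.resize(p[0:210,200:320],None,fx=2.8,fy=2.8,interpolation=2))"
```

```text
[273  80  27  44 874] [287.4 101.1] [519.6  28.4  20. ]
[239  89   8  11  71] [242.3  93.8] [470.7  38.7  20. ]
[270 133  18  28 337] [280.6 147.1] [509.9 -22.5  20. ]
[235 146   8  12  69] [238.2 151.2] [462.7 -24.7  20. ]
[267 171  25  29 302] [281. 184.] [508.7 -64.4  20. ]
[225 181  10  15  75] [230.8 190. ] [451.5 -68.4  20. ]
(260, 125) 329.1516
(267, 42) 263.03412
(242, 95) 312.65842
(252, 52) 285.22153
pad ((257.6793212890625, 140.15029907226562), (35.433074951171875, 39.35479736328125), 3.945185899734497)
[[462.1 -34.   12. ]
 [467.8  10.5  12. ]
 [507.3   5.8  12. ]
 [502.3 -38.8  12. ]] [484.87066084 -14.10620365  12.        ]
red ((266.0, 53.5), (25.0, 16.0), 90.0) [[489.9  85.7  65. ]
 [505.1  85.1  65. ]
 [503.7  59.9  65. ]
 [488.6  60.5  65. ]]
red ((270.4519958496094, 28.76400375366211), (10.82257080078125, 18.514646530151367), 10.30484676361084) [[495.4  89.7  65. ]
 [499.6 108.9  65. ]
 [509.7 106.5  65. ]
 [505.4  87.4  65. ]]
```

View pics/w1c.png

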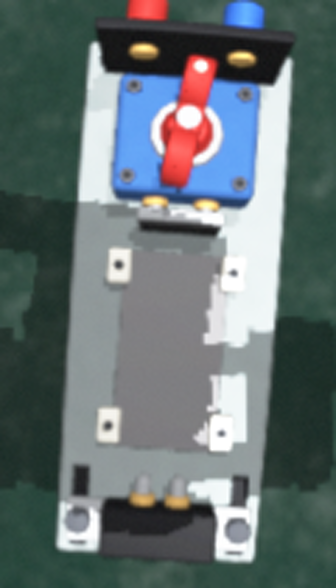

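The crop shows guide centres at (119,266), (233,272), (109,425), (221,434) crop px. The housing screws are at (134,87), (245,95), (126,175), (240,185) and the knob hub at (189,117); the wings are near 0 rad.

```bash
python3 - <<'E'
from h import *
p,d,e=load("w1")
f=lambda L:np.array(L)/2.8+[200,0]-[0.3,0.3]
g=cast("wrist",f([(119,266),(233,272),(109,425),(221,434)]),20,e)
print(g.round(1)); 
m=g.mean(0); ax=(g[0]+g[1]-g[2]-g[3])[:2]; yaw=-np.arctan2(ax[0],ax[1]); 
ax2=(g[1]+g[3]-g[0]-g[2])[:2]; print("yaw",yaw,np.arctan2(ax2[1],ax2[0]), np.linalg.norm(ax)/2)
cy=np.array([-np.sin(yaw),np.cos(yaw)])
print("nest",m[:2]-cy*1)
h=cast("wrist",f([(134,87),(245,95),(126,175),(240,185)]),36,e); print("housing",h.mean(0), "->nest",h.mean(0)[:2]-84*cy)
ax=(h[0]+h[1]-h[2]-h[3])[:2];print("yaw h",-np.arctan2(ax[0],ax[1]))
k=cast("wrist",f([(189,117),(201,66),(180,170)]),66,e); print("knob",k.round(1),"->nest",k[0,:2]-84*cy)
ax=(k[1]-k[2]);print("wing yaw",-np.arctan2(ax[0],ax[1]))
# top camera check
t=cast("top",[(195,200)],12)
# top view pack rough axis
pt,dt,et=load.__call__("top") if False else (np.load("pics/top.npz")["p"],None,None)
hs=cv2.cvtColor(pt,cv2.COLOR_RGB2HSV); sub=hs[200:230,280:330]
mm=(sub[...,1]<70).astype(np.uint8); c,_=cv2.findContours(mm,0,2); c=max(c,key=cv2.contourArea); r=cv2.minAreaRect(c); print(r)
b=cv2.boxPoints(r)+[280,200]; print(cast("top",b,12).round(), cast("top",b,12).mean(0))
E
```

```text
[[470.5  37.7  20. ]
 [514.9  33.2  20. ]
 [463.1 -25.1  20. ]
 [507.3 -30.9  20. ]]
yaw -0.11785811099844899 -0.11577572042824391 63.89665783019999
nest [488.82956531   2.73955434]
housing [498.82432112  85.9310363   36.        ] ->nest [488.94714345   2.51376374]
yaw h -0.12235181055866147
knob [[498.6  84.6  66. ]
 [503.7 103.5  66. ]
 [494.5  65.6  66. ]] ->nest [488.7058774    1.16024579]
wing yaw -0.23925546342703832
((19.750003814697266, 16.75), (11.384199142456055, 36.99864196777344), 71.56504821777344)
[[ 448. -251.   12.]
 [ 487. -360.   12.]
 [ 454. -372.   12.]
 [ 415. -263.   12.]] [ 451.00259303 -311.59054077   12.        ]
```

Scaled: -240 mm is -0.96, -192 mm is -0.768.

```bash
python3 -m creep '[[-0.192, -0.012, 0, 0, 0, 0], [-0.384, -0.024, 0, 0, 0, 0], [-0.576, -0.036, 0, 0, 0, 0], [-0.768, -0.048, 0, 0, 0, 0], [-0.96, -0.06, 0, 0, 0, 0]]'
python3 -m creep '[[-0.18, 0, 0, 0, 0, -0.0318], [-0.364, 0, 0, 0, 0, -0.0637], [-0.364, 0, 0, 0, 0, -0.0796], [-0.364, 0, 0, 0, 0, -0.0796]]'
python3 - <<'E'
from h import *
p,_,_=snap("wrist","w2")
cv2.imwrite("pics/w2c.png",cv2.resize(p[60:240,140:380],None,fx=2.8,fy=2.8,interpolation=2)[:,:,::-1])
E
```

```text
clock: 2.7
eef_pos: [454.5, -300.9, 131.0]
eef_rot: [3.141, 0.0, 1.526]
wrist_force: [0.1, 0.5, 0.2]
finger_gap: 93.8
finger_force: 0.0
clock: 3.1
eef_pos: [450.1, -390.5, 130.2]
eef_rot: [-3.141, -0.001, 1.774]
wrist_force: [0.1, 0.0, 0.6]
finger_gap: 94.1
finger_force: 0.0
```

View pics/w2c.png

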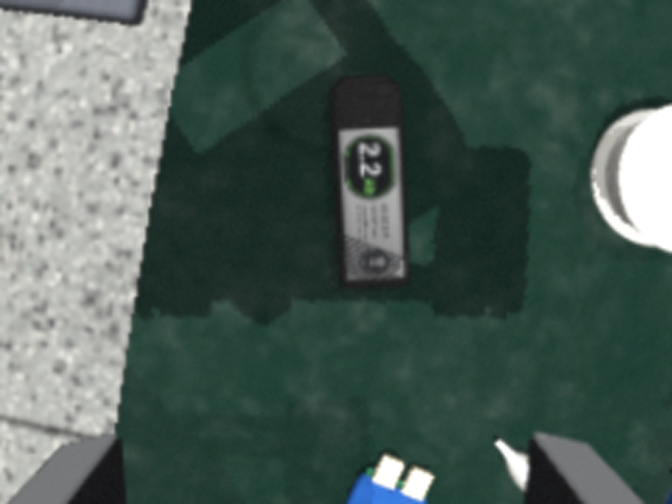

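The crop shows the pack upright in the picture. Its outline corners are about (331,76), (400,78), (343,286), (410,282) in crop px.

```bash
python3 - <<'E'
from h import *
p,d,e=load("w2")
q=np.array([(331,76),(400,78),(343,286),(410,282)])/2.8+[140,60]-0.3
P=cast("wrist",q,15,e);print(P.round(1)); m=P.mean(0)
ax=(P[0]+P[1]-P[2]-P[3])[:2]/2; w=(P[1]+P[3]-P[0]-P[2])[:2]/2
print("L",np.linalg.norm(ax),"W",np.linalg.norm(w),"centre",m,"yaw axis",np.arctan2(ax[1],ax[0]))
g=p[60:240,140:380].max(2).astype(int)  # check with dark mask
hs=cv2.cvtColor(p,cv2.COLOR_RGB2HSV)
mm=(hs[...,1]<90).astype(np.uint8); mm[:80]=0;mm[170:]=0;mm[:,:250]=0;mm[:,:][:,295:]=0
c,_=cv2.findContours(mm,0,2);c=max(c,key=cv2.contourArea);r=cv2.minAreaRect(c);B=cast("wrist",cv2.boxPoints(r),15,e);print(B.round(1),B.mean(0))
print("depth on pack",d[int(60+180/2.8),int(140+370/2.8)],"cam",e[2])
print(tool([*m[:2],60]), manip.read_state()["eef_rot"])
E
```

```text
[[ 429.6 -285.9   15. ]
 [ 456.5 -280.8   15. ]
 [ 451.4 -367.8   15. ]
 [ 477.7 -360.6   15. ]]
L 83.66589887219574 W 27.26579152140638 centre [ 453.7953813 -323.774797    15.       ] yaw axis 1.83114561395674
[[ 419.4 -280.    15. ]
 [ 463.9 -270.2   15. ]
 [ 485.3 -369.1   15. ]
 [ 439.6 -378.6   15. ]] [ 452.06058897 -324.4689089    15.        ]
depth on pack 320.37863 cam [ 435.0281844  -325.52069571  348.79383683]
[63.90265572 16.57145581 70.48565164] [-3.14130464e+00 -5.81498087e-04  1.77281264e+00]
```

Scaled: 126 mm is 0.504, 120 mm is 0.48, -0.058 rad is -0.0185.

```bash
python3 -m creep '[[0.128, 0.032, 0.08, 0, 0, -0.0095], [0.256, 0.066, 0.2, 0, 0, -0.0185], [0.256, 0.066, 0.36, 0, 0, -0.0185], [0.256, 0.066, 0.48, 0, 0, -0.0185], [0.256, 0.066, 0.504, 0, 0, -0.0185]]' 60
python3 - <<'E'
from h import *
print(tool([453.8,-323.8,4]), manip.read_state()["eef_rot"])
E
```

```text
clock: 3.65
eef_pos: [452.9, -321.6, 2.1]
eef_rot: [-3.139, -0.004, 1.831]
wrist_force: [0.3, -0.4, -0.8]
finger_gap: 61.1
finger_force: 0.0
[-2.31263972  0.30865121 -1.87089017] [-3.13891521 -0.00374705  1.83143981]
```

Scaled: -80 mm is -0.32, -40 mm is -0.16.

```bash
python3 -m creep '[[0, 0, 0, 0, 0, 0], [0, 0, 0, 0, 0, 0], [0, 0, 0, 0, 0, 0], [0, 0, 0, 0, 0, 0], [0, 0, 0, 0, 0, 0]]' 20 15
python3 -m creep '[[0, 0, 0, 0, 0, 0], [0, 0, -0.04, 0, 0, 0], [0, 0, -0.16, 0, 0, 0], [0, 0, -0.32, 0, 0, 0], [0, 0, -0.32, 0, 0, 0]]'
python3 - <<'E'
from h import *
nest=np.array([488.8,2.6]);y=-0.118;cy=np.array([-np.sin(y),np.cos(y)]);P=nest+2.5*cy
print(P,tool([*P,60]), manip.read_state()["eef_rot"], np.pi/2+y)
p,_,_=snap("wrist","w3")
E
```

```text
clock: 4.15
eef_pos: [454.2, -324.1, 5.4]
eef_rot: [3.141, 0.001, 1.83]
wrist_force: [-0.6, 0.1, 0.3]
finger_gap: 23.4
finger_force: 0.0
clock: 4.65
eef_pos: [456.0, -325.5, 90.5]
eef_rot: [3.137, 0.007, 1.83]
wrist_force: [-0.1, -0.1, -0.7]
finger_gap: 20.3
finger_force: 0.0
[489.09431588   5.08261519] [311.24691962 116.49200848  29.00014652] [3.13668547 0.00677527 1.82976732] 1.4527963267948967
```

View pics/w3.png

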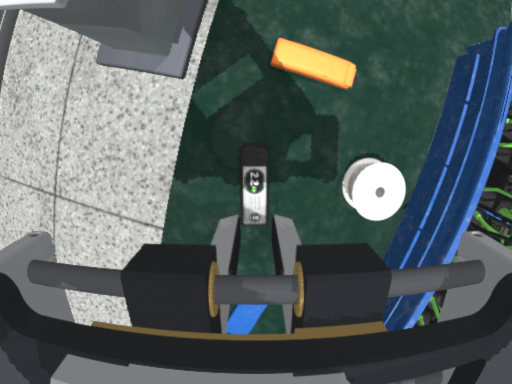

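The pack still lies at about (255,185) beneath the closed fingers, so the grasp slipped off; check the pack's pose and height.

```bash
python3 - <<'E'
from h import *
for f in ["w2","w3"]:
    p,d,e=load(f); K,A,c=e
    v,u=np.mgrid[60:250,150:380]; uv=np.c_[u.ravel(),v.ravel()].astype(float)
    x=(uv-K[:2,2])/K[0,0]; r=np.linalg.norm(x,axis=1,keepdims=True)+1e-9; dd=np.hstack([x/r*np.tan(r),np.ones((len(x),1))])
    W=c+(dd*d[60:250,150:380].reshape(-1,1))@A.T
    near=(np.hypot(W[:,0]-454,W[:,1]+324)<100)
    b=near&(abs(W[:,2])<60)
    pk=near&(W[:,2]>10)&(W[:,2]<35)
    print(f,"bench",np.median(W[b&(W[:,2]<10),2]),"pack n",pk.sum(),np.median(W[pk],0) if pk.any() else None)
    rr=cv2.minAreaRect(W[pk][:,:2].astype(np.float32)) if pk.any() else 0; print(rr)
    print("tcp px",proj("wrist",[[454,-324,19]],e))
print(manip.read_state())
E
```

```text
w2 bench -0.3929987271593518 pack n 1947 [ 452.99060387 -325.3203122    18.1141991 ]
((494.88775634765625, -313.7911071777344), (115.59832000732422, 86.26679229736328), 14.714414596557617)
tcp px [[272.67472154 124.42548786]]
w3 bench -0.3911597078725322 pack n 2310 [ 452.67249182 -322.28090922   18.00084101]
((494.901611328125, -313.67608642578125), (115.55905151367188, 85.17707824707031), 14.346168518066406)
tcp px [[255.23889327 187.14682476]]
{'clock': 4.7, 'joints': array([-6.85279843e-01,  3.91291378e-01,  1.58769821e+00, -2.44955137e-05,
        1.15745495e+00, -9.44297360e-01]), 'qd': array([-7.42567302e-05,  4.89270410e-02,  5.22911852e-02,  6.35656821e-04,
       -2.94194952e-02, -1.65404899e-03]), 'effort': array([ 3.72484967e-02, -5.89678252e+01, -3.52079880e+01,  3.16813833e-02,
        5.59591334e-01,  3.09430370e-04]), 'eef_pos': array([ 455.09187733, -324.74334258,   87.83142779]), 'eef_rot': array([3.13859245, 0.00418359, 1.82981735]), 'wrist_force': array([-0.61944821,  0.40951293, -0.47965828]), 'moment': array([-0.06979019,  0.06554499, -0.03321187]), 'finger_force': 0.0, 'finger_gap': 20.166449879036556}
```

Scaled: 80 mm is 0.32, 70 mm is 0.28.

```bash
python3 -m creep '[[0, 0, 0, 0, 0, 0], [0, 0, 0, 0, 0, 0], [0, 0, 0, 0, 0, 0]]' 60
python3 -m creep '[[0, 0, 0.14, 0, 0, 0], [0, 0, 0.28, 0, 0, 0], [0, 0, 0.32, 0, 0, 0], [0, 0, 0.32, 0, 0, 0], [0, 0, 0.32, 0, 0, 0]]' 60
python3 - <<'E'
from h import *
print(tool([453.8,-323.8,4])); snap("wrist","w4")
p,d,e=load("w4"); print("tcp px",proj("wrist",[[453.8,-323.8,4]],e))
E
for i in 1 2 3 4 ; do python3 -m creep '[[0, 0, 0, 0, 0, 0]]' 20 15 | grep -v rot; done
python3 - <<'E'
from h import *
p,d,e=snap("wrist","w5"); q=load("w4")[0]
cv2.imwrite("pics/w45.png",np.hstack([cv2.resize(a[100:260,190:330],None,fx=2.8,fy=2.8,interpolation=2) for a in (q,p)])[:,:,::-1])
E
```

```text
clock: 5.0
eef_pos: [453.6, -323.5, 83.8]
eef_rot: [-3.141, -0.001, 1.83]
wrist_force: [-0.3, 0.2, 0.2]
finger_gap: 40.7
finger_force: 0.0
clock: 5.5
eef_pos: [454.5, -324.3, 6.0]
eef_rot: [3.141, 0.001, 1.83]
wrist_force: [0.6, 0.5, -0.1]
finger_gap: 60.5
finger_force: 0.0
[ 0.64734028 -0.57642835  1.96101617]
tcp px [[256.9235832 208.9029975]]
clock: 5.65
eef_pos: [454.6, -324.4, 6.2]
wrist_force: [-0.0, -0.1, 0.9]
finger_gap: 54.9
finger_force: 0.0
clock: 5.75
eef_pos: [454.4, -324.1, 5.8]
wrist_force: [1.1, -0.3, 0.6]
finger_gap: 47.3
finger_force: 0.0
clock: 5.85
eef_pos: [454.2, -324.0, 5.3]
wrist_force: [0.0, -1.0, 0.1]
finger_gap: 39.4
finger_force: 0.0
clock: 5.95
eef_pos: [454.1, -323.9, 5.0]
wrist_force: [-0.7, -0.1, 0.2]
finger_gap: 31.4
finger_force: 0.0
```

View pics/w45.png

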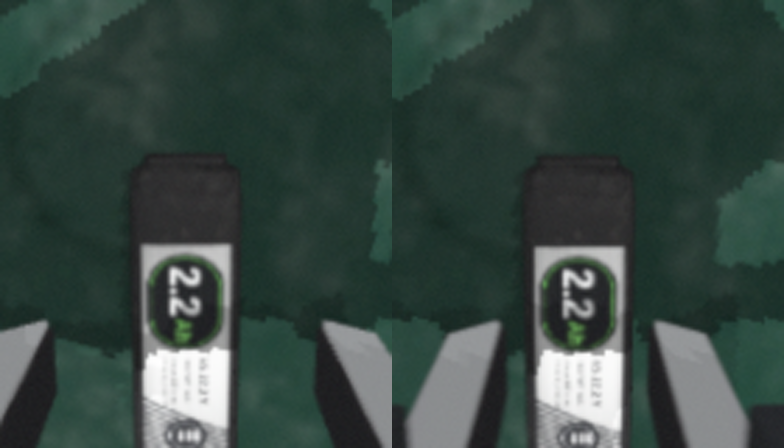

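The two-panel crop shows the fingers straddling the pack, with tips at about (500,322) and (652,322) in the right panel and not yet touching.

```bash
for i in 1 2 3 4 5; do python3 -m creep '[[0, 0, 0, 0, 0, 0]]' 20 15 | grep -v rot; done
python3 - <<'E'
from h import *
p,d,e=snap("wrist","w6")
E
```

```text
clock: 6.1
eef_pos: [454.0, -323.8, 4.8]
wrist_force: [0.3, -0.3, 0.5]
finger_gap: 21.0
finger_force: 0.0
clock: 6.2
eef_pos: [454.0, -323.8, 4.8]
wrist_force: [0.2, 0.3, 0.6]
finger_gap: 20.1
finger_force: 0.0
clock: 6.3
eef_pos: [454.0, -323.8, 4.7]
wrist_force: [0.6, 0.1, 0.3]
finger_gap: 20.4
finger_force: 0.0
clock: 6.4
eef_pos: [453.9, -323.8, 4.7]
wrist_force: [0.3, 1.2, -0.2]
finger_gap: 20.2
finger_force: 0.0
clock: 6.5
eef_pos: [454.0, -323.9, 4.8]
wrist_force: [0.1, -0.2, 0.5]
finger_gap: 19.8
finger_force: 0.0
```

```bash
for i in 1 2 3 4; do python3 -m creep '[[0, 0, 0, 0, 0, 0]]' 5 15 | grep -v rot; done
python3 - <<'E'
from h import *
p,d,e=snap("wrist","w7"); q=load("w6")[0]
cv2.imwrite("pics/w67.png",np.hstack([cv2.resize(a[100:260,190:330],None,fx=2.8,fy=2.8,interpolation=2) for a in (q,p)])[:,:,::-1])
E
```

```text
clock: 6.65
eef_pos: [454.0, -323.8, 4.7]
wrist_force: [0.1, -0.3, 0.1]
finger_gap: 14.7
finger_force: 0.0
clock: 6.75
eef_pos: [454.0, -323.8, 4.7]
wrist_force: [-0.7, -1.6, 0.2]
finger_gap: 7.4
finger_force: 0.0
clock: 6.85
eef_pos: [454.0, -323.8, 4.7]
wrist_force: [-1.0, -0.7, 0.1]
finger_gap: 5.2
finger_force: 0.0
clock: 6.95
eef_pos: [454.0, -323.8, 4.7]
wrist_force: [0.1, -0.2, 0.3]
finger_gap: 4.9
finger_force: 0.0
```

View pics/w67.png

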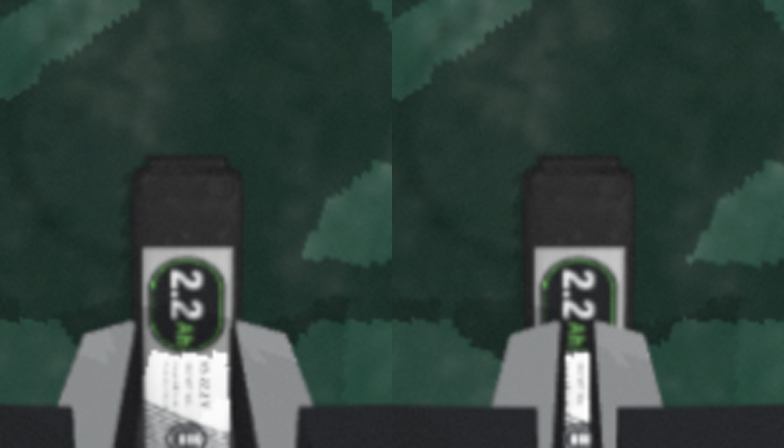

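The fingers closed above the label (right panel, tips at about (560,322)–(600,322)) without touching it. The real fingertips must therefore sit higher than the TCP reading says, so I'll check the depth there.

```bash
python3 - <<'E'
from h import *
p,d,e=load("w7"); K,A,c=e; M=manip.camera_info("wrist")["mount"]
for v in (212,216,220,226,234,243):
  o=[]
  for u in (235,240,246,250,256,263,268,275):
    x=(np.array([u,v])-K[:2,2])/K[0,0]; r=np.hypot(*x); q=np.r_[x/r*np.tan(r),1]*d[v,u]
    o.append(tuple((M[:3,:3]@q+M[:3,3]).round().astype(int)))
  print(v,o)
print(manip.grip_depth)
E
```

```text
212 [(np.int64(-3), np.int64(-18), np.int64(5)), (np.int64(3), np.int64(-13), np.int64(-14)), (np.int64(3), np.int64(-9), np.int64(-14)), (np.int64(3), np.int64(-6), np.int64(-13)), (np.int64(3), np.int64(-1), np.int64(-15)), (np.int64(3), np.int64(4), np.int64(-13)), (np.int64(3), np.int64(7), np.int64(-13)), (np.int64(2), np.int64(13), np.int64(-10))]
216 [(np.int64(-6), np.int64(-18), np.int64(5)), (np.int64(0), np.int64(-13), np.int64(-13)), (np.int64(10), np.int64(-8), np.int64(-43)), (np.int64(0), np.int64(-6), np.int64(-15)), (np.int64(0), np.int64(-1), np.int64(-14)), (np.int64(9), np.int64(3), np.int64(-42)), (np.int64(9), np.int64(6), np.int64(-42)), (np.int64(-1), np.int64(13), np.int64(-11))]
220 [(np.int64(10), np.int64(-14), np.int64(-51)), (np.int64(9), np.int64(-11), np.int64(-50)), (np.int64(10), np.int64(-7), np.int64(-50)), (np.int64(8), np.int64(-5), np.int64(-46)), (np.int64(-3), np.int64(-1), np.int64(-14)), (np.int64(10), np.int64(3), np.int64(-51)), (np.int64(9), np.int64(6), np.int64(-50)), (np.int64(10), np.int64(10), np.int64(-51))]
226 [(np.int64(10), np.i
[... 358 characters left out ...]
.int64(-12), np.int64(-73)), (np.int64(9), np.int64(-10), np.int64(-72)), (np.int64(9), np.int64(-7), np.int64(-73)), (np.int64(8), np.int64(-5), np.int64(-69)), (np.int64(-14), np.int64(-1), np.int64(-13)), (np.int64(8), np.int64(2), np.int64(-70)), (np.int64(9), np.int64(5), np.int64(-72)), (np.int64(9), np.int64(9), np.int64(-72))]
243 [(np.int64(9), np.int64(-12), np.int64(-85)), (np.int64(9), np.int64(-9), np.int64(-85)), (np.int64(10), np.int64(-6), np.int64(-86)), (np.int64(8), np.int64(-4), np.int64(-81)), (np.int64(-21), np.int64(-1), np.int64(-15)), (np.int64(8), np.int64(2), np.int64(-81)), (np.int64(9), np.int64(4), np.int64(-84)), (np.int64(9), np.int64(8), np.int64(-85))]
-18.8
```

Scaled: -10 mm is -0.04.

```bash
python3 -m creep '[[0, 0, -0.04, 0, 0, 0], [0, 0, -0.04, 0, 0, 0], [0, 0, -0.04, 0, 0, 0], [0, 0, -0.04, 0, 0, 0], [0, 0, -0.04, 0, 0, 0]]' 60|grep gap
python3 -m creep '[[0, 0, 0, 0, 0, 0], [0, 0, 0.04, 0, 0, 0], [0, 0, 0.072, 0, 0, 0], [0, 0, 0.072, 0, 0, 0], [0, 0, 0.072, 0, 0, 0]]'
cat > tip.py <<'E'
from h import *
# fingertip tool-z seen in depth: lowest finger points at front face (tool x 6..13)
p,d,e=snap("wrist","tip"); K=e[0]; M=manip.camera_info("wrist")["mount"]
v,u=np.mgrid[190:260,150:370]; x=np.c_[u.ravel()-K[0,2],v.ravel()-K[1,2]]/K[0,0]; r=np.linalg.norm(x,axis=1,keepdims=True)
T=(np.hstack([x/r*np.tan(r),np.ones_like(r)])*d[190:260,150:370].reshape(-1,1))@M[:3,:3].T+M[:3,3]
z0=manip.read_state()["eef_pos"][2]
f=(T[:,2]<z0-25)&(abs(T[:,0])<14)
for s in (-1,1):
    q=T[f&(np.sign(T[:,1])==s)]; i=np.argsort(q[:,2])[-6:]; print(s,q[i].round(1).tolist(),"inner",np.sort(s*q[:,1])[:3].round(1))
E
python3 tip.py
```

```text
finger_gap: 41.5
clock: 8.0
eef_pos: [453.8, -323.7, -3.7]
eef_rot: [-3.141, -0.001, 1.83]
wrist_force: [-0.5, 0.7, 0.7]
finger_gap: 59.8
finger_force: 0.0
-1 [[5.2, -31.4, -40.3], [7.8, -31.3, -39.9], [7.0, -31.4, -39.7], [3.5, -31.6, -39.3], [7.5, -32.7, -39.2], [5.5, -31.5, -39.2]] inner [31.1 31.1 31.1]
1 [[5.7, 28.7, -40.0], [7.8, 29.2, -40.0], [7.8, 28.6, -40.0], [4.3, 28.8, -39.9], [6.9, 28.7, -39.5], [6.1, 28.8, -39.1]] inner [27.9 27.9 27.9]
```

Scaled: 22 mm is 0.088, 1.5 mm is 0.006.

```bash
python3 -m creep '[[0, 0.004, 0.032, 0, 0, 0], [0, 0.006, 0.064, 0, 0, 0], [0, 0.006, 0.08, 0, 0, 0], [0, 0.006, 0.088, 0, 0, 0]]'
for i in 1 2 3 ; do python3 -m creep '[[0, 0, 0.012, 0, 0, 0], [0, 0, 0.012, 0, 0, 0]]' | grep -E 'pos|force'; done
python3 tip.py
```

```text
clock: 8.45
eef_pos: [455.2, -323.2, -26.0]
eef_rot: [-3.141, -0.001, 1.83]
wrist_force: [0.0, -0.8, -0.9]
finger_gap: 60.0
finger_force: 0.0
eef_pos: [455.3, -323.4, -28.6]
wrist_force: [-0.1, -0.7, -0.0]
finger_force: 0.0
eef_pos: [455.3, -323.4, -31.5]
wrist_force: [0.2, -0.7, 0.2]
finger_force: 0.0
eef_pos: [455.3, -323.3, -34.6]
wrist_force: [0.3, 0.3, -0.5]
finger_force: 0.0
-1 [[4.0, -31.5, -59.8], [7.6, -32.5, -59.7], [-3.0, -31.9, -59.7], [0.7, -31.7, -59.6], [9.3, -37.1, -59.5], [9.3, -38.3, -59.4]] inner [31.2 31.2 31.2]
1 [[9.3, 34.9, -59.6], [0.0, 28.3, -59.6], [6.3, 28.0, -59.5], [9.3, 30.8, -59.5], [5.0, 28.1, -59.5], [9.2, 37.3, -59.5]] inner [27.9 28.  28. ]
```

Scaled: -100 mm is -0.4, -80 mm is -0.32.

```bash
python3 -m creep '[[0, 0, 0, 0, 0, 0], [0, 0, 0, 0, 0, 0], [0, 0, 0, 0, 0, 0], [0, 0, 0, 0, 0, 0], [0, 0, 0, 0, 0, 0]]' 15 15
python3 -m creep '[[0, 0, -0.04, 0, 0, 0], [0, 0, -0.16, 0, 0, 0], [0, 0, -0.32, 0, 0, 0], [0, 0, -0.4, 0, 0, 0], [0, 0, -0.4, 0, 0, 0]]'
python3 - <<'E'
from h import *
p,d,e=snap("wrist","w8"); K=e[0]; M=manip.camera_info("wrist")["mount"]
v,u=np.mgrid[100:260,180:340]; x=np.c_[u.ravel()-K[0,2],v.ravel()-K[1,2]]/K[0,0]; r=np.linalg.norm(x,axis=1,keepdims=True)
T=(np.hstack([x/r*np.tan(r),np.ones_like(r)])*d[100:260,180:340].reshape(-1,1))@M[:3,:3].T+M[:3,3]
f=(T[:,2]<0)&(abs(T[:,1])<25)&(T[:,0]>14)&(T[:,0]<60); q=T[f]; print(len(q),q.min(0),q.max(0),np.median(q,0)); w=q[(q[:,0]>20)&(q[:,0]<34)]; print(w[:,1].min(),w[:,1].max(),np.median(w[:,2]))
nest=np.array([488.8,2.6]);y=-0.118;cy=np.array([-np.sin(y),np.cos(y)]);P=nest+2.5*cy
print(P,tool([*P,60]), manip.read_state()["eef_rot"], np.pi/2+y)
E
```

```text
clock: 9.6
eef_pos: [455.4, -323.4, -34.2]
eef_rot: [3.142, 0.0, 1.83]
wrist_force: [0.1, 0.5, 0.1]
finger_gap: 28.4
finger_force: 15.0
clock: 10.1
eef_pos: [456.7, -324.5, 69.3]
eef_rot: [3.138, 0.005, 1.83]
wrist_force: [0.0, 0.4, -1.4]
finger_gap: 28.6
finger_force: 15.0
3167 [  14.0104285   -23.12033664 -152.55238718] [ 42.84127819  22.28207927 -39.74343406] [ 32.32166642  -1.39095239 -52.22513464]
-23.120336637310267 22.282079268207426 -52.71275778510548
[489.09431588   5.08261519] [309.40214736 116.37451349   6.51569504] [3.14016010e+00 2.00611211e-03 1.82983335e+00] 1.4527963267948967
```

The manual's scale: shifts go in shares of 250 mm and turns go in shares of pi rad. Converting my numbers, 220 mm is 0.88, 176 mm is 0.704.

```bash
python3 -m creep '[[0.176, 0.068, 0, 0, 0, 0], [0.352, 0.136, 0, 0, 0, 0], [0.528, 0.2, 0, 0, 0, 0], [0.704, 0.268, 0, 0, 0, 0], [0.88, 0.336, 0, 0, 0, 0]]' >/dev/null
python3 -m creep '[[0.176, 0.068, 0, 0, 0, 0.0382], [0.352, 0.132, 0, 0, 0, 0.0796], [0.352, 0.132, 0, 0, 0, 0.12], [0.352, 0.132, 0, 0, 0, 0.12], [0.352, 0.132, 0, 0, 0, 0.12]]'
python3 - <<'E'
from h import *
print(tool([490.4,3.9,-22.2]),manip.read_state()["eef_rot"][2]-1.4528)
p,d,e=snap("wrist","w9")
cv2.imwrite("pics/w9c.png",cv2.resize(p[60:240,160:360],None,fx=2.8,fy=2.8,interpolation=2)[:,:,::-1])
E
```

```text
clock: 11.15
eef_pos: [489.1, 3.9, 64.9]
eef_rot: [-3.14, 0.0, 1.456]
wrist_force: [0.4, -0.2, -0.2]
finger_gap: 28.2
finger_force: 15.0
[ 0.19134059  1.42550148 87.04812536] 0.0036041356932405844
```

View pics/w9c.png

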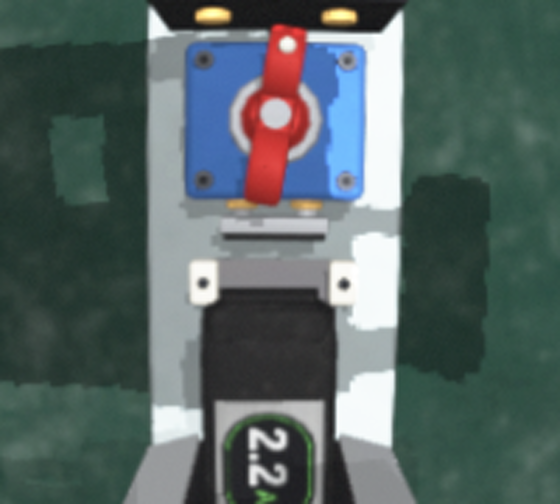

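The crop shows the pack above the nest. The far guides are at (203,283) and (344,284), the housing screws at (204,60), (347,60), (203,180), (346,180), and the hub at (276,115). That was my last picture; I'll use it to refine the cradle pose.

```bash
python3 - <<'E'
from h import *
p,d,e=load("w9"); f=lambda L:np.array(L)/2.8+[160,60]-0.3
s=manip.read_state()
g=cast("wrist",f([(203,283),(344,284)]),20,e); h=cast("wrist",f([(204,60),(347,60),(203,180),(346,180)]),36,e)
G=g.mean(0)[:2];H=h.mean(0)[:2]; a=H-G; yaw=-np.arctan2(a[0],a[1]); cy=np.array([-np.sin(yaw),np.cos(yaw)])
hx=(h[1]+h[3]-h[0]-h[2])[:2];gx=(g[1]-g[0])[:2]
print("sep",np.linalg.norm(a),"(51)",yaw,np.arctan2(hx[1],hx[0]),np.arctan2(gx[1],gx[0]),"nest",G-33*cy,H-84*cy)
k=cast("wrist",f([(276,113),(288,45),(265,190)]),66,e);print("knob",k.round(1),-np.arctan2(*(k[1]-k[2])[:2]))
# pack in tool coords: edges at far end
K=e[0]; M=manip.camera_info("wrist")["mount"]
q=f([(203,310),(335,310),(202,360),(337,360),(216,400),(324,400)])
for zt in (-52.7,):
    x=(q-K[:2,2])/K[0,0]; r=np.linalg.norm(x,axis=1,keepdims=True); D=np.hstack([x/r*np.sin(r),np.cos(r)])@M[:3,:3].T
    t=M[:3,3]+D*((zt-M[2,3])/D[:,2])[:,None]; print(t.round(1).tolist())
E
```

```text
sep 51.09900918848182 (51) -0.12139688504100427 -0.1133618332262101 -0.12153997359102268 nest [488.88208252   2.72963933] [488.89407243   2.82791985]
knob [[499.1  85.8  66. ]
 [504.2 103.3  66. ]
 [493.9  66.1  66. ]] -0.2691026316294135
[[39.2, -14.7, -52.7], [39.2, 12.0, -52.7], [28.9, -15.1, -52.7], [28.9, 12.6, -52.7], [20.4, -12.3, -52.7], [20.4, 10.0, -52.7]]
```

Scaled: 72 mm is 0.288, 1.4 mm is 0.0056, 0.004 rad is 0.0013.

```bash
python3 -m creep '[[0.0012, 0.0056, 0.06, 0, 0, 0], [0.0012, 0.0056, 0.16, 0, 0, 0.0013], [0.0012, 0.0056, 0.26, 0, 0, 0.0013], [0.0012, 0.0056, 0.288, 0, 0, 0.0013], [0.0012, 0.0056, 0.288, 0, 0, 0.0013]]'
python3 - <<'E'
from h import *
print(tool([490.4,4.1,-22.2]),manip.read_state()["eef_rot"][2]-1.4508)
E
for i in 1 2 3; do python3 -m creep '[[0, 0, 0.016, 0, 0, 0], [0, 0, 0.016, 0, 0, 0]]' | grep -E 'pos|wrist|gap'; done
```

```text
clock: 11.7
eef_pos: [490.5, 3.8, -6.9]
eef_rot: [-3.14, 0.0, 1.449]
wrist_force: [-0.6, 0.1, -0.6]
finger_gap: 28.7
finger_force: 15.0
[ 0.31756415 -0.1329114  15.32642512] -0.0017024581988163145
eef_pos: [491.5, 4.2, -9.7]
wrist_force: [-0.4, -0.4, -0.9]
finger_gap: 28.5
eef_pos: [491.1, 4.4, -14.3]
wrist_force: [0.2, 0.5, -0.9]
finger_gap: 28.8
eef_pos: [490.9, 4.4, -18.6]
wrist_force: [0.2, -0.7, -1.4]
finger_gap: 28.7
```

Scaled: 1 mm is 0.004.

```bash
for i in 1 2 3 4; do python3 -m creep '[[0, 0, 0.004, 0, 0, 0], [0, 0, 0.004, 0, 0, 0]]' | grep -E 'pos|wrist'; done
```

```text
eef_pos: [491.1, 4.4, -19.3]
wrist_force: [0.6, -0.2, -0.3]
eef_pos: [491.0, 4.4, -20.3]
wrist_force: [-0.5, -0.9, -0.9]
eef_pos: [491.0, 4.4, -21.3]
wrist_force: [-0.1, 0.2, -0.8]
eef_pos: [491.1, 4.4, -22.2]
wrist_force: [0.9, -0.5, 0.3]
```

Scaled: 0.7 mm is 0.0028.

```bash
python3 -m creep '[[0, 0, 0.0028, 0, 0, 0], [0, 0, 0.0028, 0, 0, 0]]' | grep -E 'pos|wrist'
python3 -m creep '[[0, 0, 0, 0, 0, 0], [0, 0, 0, 0, 0, 0], [0, 0, 0, 0, 0, 0]]' 46
python3 -m creep '[[0, 0, -0.08, 0, 0, 0], [0, 0, -0.2, 0, 0, 0], [-0.12, 0, -0.36, 0, 0, 0], [-0.16, 0, -0.4, 0, 0, 0], [-0.16, 0, -0.4, 0, 0, 0]]' 46
python3 - <<'E'
from h import *
p,d,e=snap("wrist","w10"); K=e[0]
v,u=np.mgrid[20:235,200:320]; x=np.c_[u.ravel()-K[0,2],v.ravel()-K[1,2]]/K[0,0]; r=np.linalg.norm(x,axis=1,keepdims=True)
W=(np.hstack([x/r*np.tan(r),np.ones_like(r)])*d[20:235,200:320].reshape(-1,1))@e[1].T+e[2]
y=-0.12;n=np.array([488.9,2.8]);C=np.c_[(W[:,:2]-n)@[np.cos(y),np.sin(y)],(W[:,:2]-n)@[-np.sin(y),np.cos(y)],W[:,2]]
m=(abs(C[:,0])<17)&(abs(C[:,1])<46)&(C[:,2]>24)&(C[:,2]<40)
for lo,hi in [(-20,-10),(-10,0),(10,20),(20,26),(30,38)]:
    q=C[m&(C[:,1]>lo)&(C[:,1]<hi)]; print(lo,len(q),q[:,0].min() if len(q) else 0,q[:,0].max() if len(q) else 0,np.median(q[:,2]) if len(q) else 0)
q=C[m&(abs(C[:,0])<9)]; print("y range",q[:,1].min(),q[:,1].max())
j=C[(abs(C[:,0])<14)&(C[:,1]>42)&(C[:,1]<62)&(C[:,2]>28)]; print("jaw",j[:,1].min() if len(j) else None, np.sort(j[:,1])[:5])
s=manip.read_state();print(s["joints"],s["moment"],s["eef_pos"])
E
```

```text
eef_pos: [491.1, 4.4, -22.3]
wrist_force: [-5.6, -0.3, 11.1]
clock: 13.6
eef_pos: [491.0, 4.4, -23.0]
eef_rot: [-3.142, -0.0, 1.449]
wrist_force: [0.7, -0.1, 0.1]
finger_gap: 45.6
finger_force: 0.0
clock: 14.1
eef_pos: [486.9, -36.4, 78.3]
eef_rot: [3.139, 0.0, 1.447]
wrist_force: [-0.9, 1.1, -0.6]
finger_gap: 45.7
finger_force: 0.0
-20 346 -13.771385666327433 14.882224741477877 30.305184564913986
-10 348 -13.562589039995839 14.809498481781198 30.562372222570446
10 350 -13.367692171541336 14.775828572754207 30.36767512205006
20 222 -13.30411827102133 14.75156011240015 30.0948718525714
30 283 -13.294177896708938 14.840907615086563 29.384116272322785
y range -41.057518598226686 43.04627553375895
jaw 47.21751805139641 [47.21751805 47.24029778 47.26187444 47.26718228 47.28373904]
[-1.48182209e-01  2.59137642e-01  1.79486234e+00  6.91739039e-05
  1.08717643e+00 -2.49646113e-02] [-0.03950242  0.06666566 -0.04311183] [486.17186953 -35.549237    76.76740288]
```

Scaled: 121 mm is 0.484, 80 mm is 0.32, 0.14 rad is 0.0446.

```bash
python3 -m creep '[[0.16, 0, 0, 0, 0, 0.0159], [0.32, -0.004, 0, 0, 0, 0.0318], [0.484, -0.004, 0, 0, 0, 0.0446], [0.484, -0.004, 0, 0, 0, 0.0446], [0.484, -0.004, 0, 0, 0, 0.0446]]' 32
python3 - <<'E'
from h import *
print(tool([500.2,85.0,9.5]),manip.read_state()["eef_rot"][2]-1.306)
p,d,e=snap("wrist","w11"); hs=cv2.cvtColor(p,cv2.COLOR_RGB2HSV); K=e[0]; M=manip.camera_info("wrist")["mount"]
m=((hs[...,0]<8)|(hs[...,0]>172))&(hs[...,1]>140)&(hs[...,2]>90)&(d>0)
v,u=np.nonzero(m); x=np.c_[u-K[0,2],v-K[1,2]]/K[0,0]; r=np.linalg.norm(x,axis=1,keepdims=True)
T=(np.hstack([x/r*np.tan(r),np.ones_like(r)])*d[v,u].reshape(-1,1))@M[:3,:3].T+M[:3,3]
z0=manip.read_state()["eef_pos"][2]; q=T[(z0-T[:,2]>58)&(z0-T[:,2]<72)&(np.hypot(T[:,0],T[:,1])<40)]
print(len(q)); print(cv2.minAreaRect(q[:,:2].astype(np.float32)), q[:,:2].min(0),q[:,:2].max(0)); print(manip.read_state()["joints"],manip.read_state()["moment"])
E
```

```text
clock: 14.65
eef_pos: [499.0, 85.9, 75.3]
eef_rot: [-3.139, 0.001, 1.311]
wrist_force: [-0.3, -0.5, -0.0]
finger_gap: 32.0
finger_force: 0.0
[-0.47603017  1.56634119 65.8456849 ] 0.005428494227124325
525
((1.19573974609375, -0.25024843215942383), (47.50596618652344, 9.755605697631836), 0.9281163215637207) [-22.60296546  -5.08973715] [24.90808363  4.71842933]
[ 9.63907453e-02  3.01560971e-01  1.74221464e+00 -1.34613726e-04
  1.10017540e+00  3.57190421e-01] [-0.09999145  0.07009417  0.0289862 ]
```

Scaled: 65 mm is 0.26, 1.2 mm is 0.0048, 0.01 rad is 0.0032.

```bash
python3 -m creep '[[0.0012, 0.0048, 0.08, 0, 0, 0], [0.0012, 0.0048, 0.18, 0, 0, 0.0032], [0.0012, 0.0048, 0.232, 0, 0, 0.0032], [0.0012, 0.0048, 0.26, 0, 0, 0.0032], [0.0012, 0.0048, 0.26, 0, 0, 0.0032]]'
for i in 1 2 3 4; do python3 -m creep '[[0, 0, 0, 0, 0, 0]]' 2 40 | grep -E 'pos|force|gap'; done
python3 - <<'E'
from h import *
s=manip.read_state();print(s["moment"],s["joints"],s["eef_rot"])
E
```

```text
clock: 15.2
eef_pos: [500.9, 84.4, 11.5]
eef_rot: [-3.14, 0.0, 1.298]
wrist_force: [0.3, 0.5, 0.1]
finger_gap: 31.7
finger_force: 0.0
eef_pos: [501.6, 84.7, 12.7]
wrist_force: [0.5, -0.2, 0.0]
finger_gap: 27.0
finger_force: 0.0
eef_pos: [501.7, 84.9, 12.9]
wrist_force: [0.4, -0.0, -0.2]
finger_gap: 19.6
finger_force: 0.0
eef_pos: [501.1, 85.0, 12.7]
wrist_force: [-21.3, 6.7, 16.1]
finger_gap: 11.4
finger_force: 12.0
eef_pos: [500.0, 85.3, 12.6]
wrist_force: [-12.2, 1.9, 12.5]
finger_gap: 9.4
finger_force: 40.0
[ 0.50895456  2.40859638 -0.02140139] [9.62576565e-02 3.94878866e-01 1.78562801e+00 1.01261561e-03
 9.63646404e-01 3.67685215e-01] [-3.13890455e+00  1.45848212e-04  1.29879017e+00]
```

Scaled: -2 mm is -0.008, -0.8 mm is -0.0032.

```bash
cat > st.py <<'E'
from h import *
s=manip.read_state(); print("t",round(s["clock"],2),"yaw",s["eef_rot"][2].round(4),"pos",s["eef_pos"].round(1),"F",s["wrist_force"].round(1),"M",s["moment"].round(3),"gap",round(s["finger_gap"],1),"q6",s["joints"][5].round(3))
E
python3 -m creep '[[0, -0.0032, -0.008, 0, 0, 0], [0, -0.0032, -0.008, 0, 0, 0], [0, -0.0032, -0.008, 0, 0, 0]]'>/dev/null; python3 st.py
python3 -m creep '[[0, 0, 0, 0, 0, 0.0159], [0, 0, 0, 0, 0, 0.0318], [0, 0, 0, 0, 0, 0.0318]]'>/dev/null; python3 st.py
python3 -m creep '[[0, 0, 0, 0, 0, 0.0159], [0, 0, 0, 0, 0, 0.0318], [0, 0, 0, 0, 0, 0.0318]]'>/dev/null; python3 st.py
```

```text
t 15.9 yaw 1.2988 pos [499.8  85.3  12.9] F [  4.6   2.5 -19.6] M [ 0.457 -0.891 -0.061] gap 9.4 q6 0.368
t 16.2 yaw 1.1981 pos [499.6  85.3  12.9] F [  3.7   3.7 -20.6] M [ 0.647 -0.759  0.102] gap 9.6 q6 0.469
t 16.5 yaw 1.0986 pos [499.5  85.4  12.9] F [  2.3   4.6 -20.7] M [ 0.808 -0.552  0.115] gap 10.2 q6 0.569
```

Scaled: 1.2 mm is 0.0048, 0.1 rad is 0.0318.

```bash
python3 -m creep '[[0, 0, 0.0048, 0, 0, 0.0318], [0, 0, 0.0048, 0, 0, 0.0318], [0, 0, 0.0048, 0, 0, 0.0318]]'>/dev/null; python3 st.py
python3 -m creep '[[0, 0, 0, 0, 0, 0.0318], [0, 0, 0, 0, 0, 0.0637], [0, 0, 0, 0, 0, 0.0637], [0, 0, 0, 0, 0, 0.0637]]'>/dev/null; python3 st.py
python3 -m creep '[[0, 0, 0, 0, 0, 0.0159], [0, 0, 0, 0, 0, 0.0318], [0, 0, 0, 0, 0, 0.0318]]'>/dev/null; python3 st.py
python3 -m creep '[[0, 0, 0, 0, 0, 0.0159], [0, 0, 0, 0, 0, 0.0318], [0, 0, 0, 0, 0, 0.0318]]'>/dev/null; python3 st.py
python3 -m creep '[[0, 0, 0, 0, 0, 0], [0, 0, 0, 0, 0, 0]]'>/dev/null; python3 st.py
python3 -m creep '[[0, 0, 0, 0, 0, 0]]'>/dev/null; python3 st.py
```

```text
t 16.8 yaw 1.0 pos [499.4  85.5  12.8] F [-4.7  4.3 -3.7] M [ 0.734  1.002 -0.103] gap 9.6 q6 0.667
t 17.2 yaw 0.8 pos [499.2  85.7  12.8] F [-6.2  5.4 -2.8] M [ 0.996  1.352 -0.135] gap 9.7 q6 0.867
t 17.5 yaw 0.6987 pos [499.1  85.8  12.8] F [-6.9  6.4 -1.9] M [1.185 1.433 0.086] gap 9.4 q6 0.969
t 17.8 yaw 0.5988 pos [499.   85.9  12.8] F [-7.8  6.6 -0.7] M [1.323 1.586 0.078] gap 9.4 q6 1.069
t 18.0 yaw 0.6004 pos [499.   85.9  12.8] F [-7.4  6.9 -2.1] M [1.367 1.616 0.029] gap 9.5 q6 1.067
t 18.1 yaw 0.6004 pos [499.1  85.9  12.8] F [-7.8  6.9 -2.2] M [1.326 1.628 0.158] gap 9.5 q6 1.067
```

```bash
cat > st.py <<'E'
from h import *
s=manip.read_state(); print("t",round(s["clock"],2),"yaw",s["eef_rot"][2].round(4),"F",s["wrist_force"].round(1),"Mz",s["moment"][2].round(3),"q6",s["joints"][5].round(4),"eff6",s["effort"][5].round(4),"qd6",s["qd"][5].round(3))
E
python3 st.py
python3 -m creep '[[-0.0004, -0.002, 0, 0, 0, 0]]'>/dev/null; python3 st.py
for i in 1 2 3 ; do python3 -m creep '[[0, 0, 0, 0, 0, 0.0095], [0, 0, 0, 0, 0, 0.0191]]'>/dev/null; python3 st.py; done
python3 -m creep '[[0, 0, 0, 0, 0, 0]]'>/dev/null; python3 st.py
```

```text
t 18.1 yaw 0.6004 F [-7.8  6.9 -2.2] Mz 0.158 q6 1.0668 eff6 0.0649 qd6 -0.001
t 18.2 yaw 0.6004 F [-3.3  2.1 -5. ] Mz 0.054 q6 1.0676 eff6 0.0348 qd6 0.009
t 18.4 yaw 0.5394 F [-5.4  5.4 -3.2] Mz 0.18 q6 1.1286 eff6 -0.459 qd6 0.299
t 18.6 yaw 0.4794 F [-6.3  5.4 -3.7] Mz 0.235 q6 1.1886 eff6 -0.4042 qd6 0.298
t 18.8 yaw 0.4193 F [-5.8  6.1 -3.4] Mz 0.244 q6 1.2487 eff6 -0.4037 qd6 0.298
t 18.9 yaw 0.4195 F [-6.   6.2 -4.1] Mz 0.148 q6 1.2486 eff6 0.6428 qd6 -0.027
```

Scaled: 0.03 rad is 0.0095.

```bash
for i in 1 2 3 4 5 6; do python3 -m creep '[[0, 0, 0, 0, 0, 0.0095]]'>/dev/null; python3 st.py; done
```

```text
t 19.0 yaw 0.3904 F [-6.   7.4 -3.1] Mz 0.215 q6 1.2777 eff6 -0.8559 qd6 0.322
t 19.1 yaw 0.3594 F [-5.8  7.1 -2.4] Mz 0.211 q6 1.3086 eff6 -0.4501 qd6 0.3
t 19.2 yaw 0.3294 F [-6.8  7.  -3.4] Mz 0.216 q6 1.3387 eff6 -0.405 qd6 0.296
t 19.3 yaw 0.2994 F [-6.5  8.6 -2.9] Mz 0.21 q6 1.3686 eff6 -0.4022 qd6 0.298
t 19.4 yaw 0.2694 F [-6.1  8.8 -2.8] Mz 0.211 q6 1.3987 eff6 -0.4018 qd6 0.299
t 19.5 yaw 0.2394 F [-6.6  8.7 -1.9] Mz 0.231 q6 1.4287 eff6 -0.4014 qd6 0.298
```

Scaled: 0.03 rad is 0.0095.

```bash
for i in 1 2 3 4 5 6; do python3 -m creep '[[0, 0, 0, 0, 0, 0.0095]]'>/dev/null; python3 st.py; done
```

```text
t 19.6 yaw 0.2093 F [-6.8  9.3 -2.8] Mz 0.188 q6 1.4587 eff6 -0.4011 qd6 0.298
t 19.7 yaw 0.1794 F [-6.9  9.  -2.8] Mz 0.208 q6 1.4886 eff6 -0.4007 qd6 0.298
t 19.8 yaw 0.1494 F [-6.9  9.1 -2.6] Mz 0.21 q6 1.5187 eff6 -0.4005 qd6 0.297
t 19.9 yaw 0.1194 F [-6.1  8.8 -1.7] Mz 0.217 q6 1.5487 eff6 -0.4003 qd6 0.299
t 20.0 yaw 0.0893 F [-7.3  9.4 -3.3] Mz 0.196 q6 1.5787 eff6 -0.4 qd6 0.3
t 20.1 yaw 0.0594 F [-6.  10.  -2.9] Mz 0.208 q6 1.6086 eff6 -0.3997 qd6 0.298
```

Scaled: 0.03 rad is 0.0095.

```bash
for i in 1 2 3 4 5 6; do python3 -m creep '[[0, 0, 0, 0, 0, 0.0095]]'>/dev/null; python3 st.py; done
```

```text
t 20.2 yaw 0.0294 F [-7.4 10.2 -2.6] Mz 0.182 q6 1.6387 eff6 -0.3994 qd6 0.297
t 20.3 yaw -0.0006 F [-6.7 10.3 -3.1] Mz 0.197 q6 1.6686 eff6 -0.3993 qd6 0.298
t 20.4 yaw -0.0306 F [-6.  10.4 -2.6] Mz 0.231 q6 1.6987 eff6 -0.3991 qd6 0.298
t 20.5 yaw -0.0606 F [-6.6 11.9 -3.5] Mz 0.236 q6 1.7287 eff6 -0.3989 qd6 0.297
t 20.6 yaw -0.0906 F [-6.  12.6 -2.8] Mz 0.208 q6 1.7587 eff6 -0.3986 qd6 0.299
t 20.7 yaw -0.1206 F [-7.3 12.  -2.5] Mz 0.209 q6 1.7887 eff6 -0.3984 qd6 0.298
```

Scaled: -0.5 mm is -0.002, -0.4 mm is -0.0016, 0.03 rad is 0.0095.

```bash
for i in 1; do python3 -m creep '[[-0.0016, -0.002, 0, 0, 0, 0.0095]]'>/dev/null; python3 st.py; done; for i in 1 2 3 4 5; do python3 -m creep '[[0, 0, 0, 0, 0, 0.0095]]'>/dev/null; python3 st.py; done
```

```text
t 20.8 yaw -0.1505 F [-4.2  6.4 -6. ] Mz 0.2 q6 1.8198 eff6 -0.4503 qd6 0.309
t 20.9 yaw -0.1805 F [-3.5  9.  -5.7] Mz 0.206 q6 1.8498 eff6 -0.3869 qd6 0.298
t 21.0 yaw -0.2106 F [-4.  10.  -4.1] Mz 0.202 q6 1.8798 eff6 -0.4015 qd6 0.298
t 21.1 yaw -0.2406 F [-3.8  9.  -4.6] Mz 0.249 q6 1.9098 eff6 -0.4029 qd6 0.298
t 21.2 yaw -0.2706 F [-3.9 10.3 -5.6] Mz 0.22 q6 1.9398 eff6 -0.4029 qd6 0.299
t 21.3 yaw -0.3006 F [-3.5 10.  -5.6] Mz 0.244 q6 1.9698 eff6 -0.4027 qd6 0.297
```

Scaled: 0.03 rad is 0.0095.

```bash
for i in 1 2 3 4; do python3 -m creep '[[0, 0, 0, 0, 0, 0.0095]]'>/dev/null; python3 st.py; done
```

```text
t 21.4 yaw -0.3307 F [-3.5 11.6 -4.9] Mz 0.265 q6 1.9998 eff6 -0.4024 qd6 0.297
t 21.5 yaw -0.3606 F [-3.6 11.8 -5.4] Mz 0.213 q6 2.0298 eff6 -0.4022 qd6 0.296
t 21.6 yaw -0.3906 F [-3.8 11.5 -5.2] Mz 0.215 q6 2.0598 eff6 -0.4021 qd6 0.298
t 21.7 yaw -0.4206 F [-3.2 11.8 -6.1] Mz 0.302 q6 2.0898 eff6 -0.4 qd6 0.299
```

Scaled: 0.03 rad is 0.0095.

```bash
for i in 1 2; do python3 -m creep '[[0, 0, 0, 0, 0, 0.0095]]'>/dev/null; python3 st.py; done
```

```text
t 21.8 yaw -0.4506 F [-3.8 13.3 -5.5] Mz 0.211 q6 2.1198 eff6 -0.3944 qd6 0.299
t 21.9 yaw -0.4806 F [-3.7 13.3 -6.2] Mz 0.252 q6 2.1497 eff6 -0.3821 qd6 0.298
```

Scaled: 0.01 rad is 0.0032.

```bash
for i in 1 2 3 4 5; do python3 -m creep '[[0, 0, 0, 0, 0, 0.0032]]'>/dev/null; python3 st.py; done
python3 - <<'E'
from h import *
p,d,e=snap("wrist","w12"); K=e[0]; y=-0.12;n=np.array([488.9,2.8]);ex=np.array([np.cos(y),np.sin(y)]);ey=np.array([-np.sin(y),np.cos(y)])
for yy in (-49,-42,0,33,41): 
    P=[*(n+yy*ey),31]; print(yy,proj("wrist",[P],e).round(),end=" ")
v,u=np.mgrid[0:384,0:512]; x=np.c_[u.ravel()-K[0,2],v.ravel()-K[1,2]]/K[0,0]; r=np.linalg.norm(x,axis=1,keepdims=True)+1e-9
W=(np.hstack([x/r*np.tan(r),np.ones_like(r)])*d.reshape(-1,1))@e[1].T+e[2]; ok=(d.ravel()>0)&(r[:,0]<1.3)
C=np.c_[(W[:,:2]-n)@ex,(W[:,:2]-n)@ey,W[:,2]]
m=ok&(abs(C[:,0])<8)&(C[:,2]>5)&(C[:,2]<40)&(C[:,1]<60)&(C[:,1]>-75)
h=[(a,int((m&(C[:,1]>=a)&(C[:,1]<a+2)).sum()),np.median(C[m&(C[:,1]>=a)&(C[:,1]<a+2),2]).round(0) if (m&(C[:,1]>=a)&(C[:,1]<a+2)).any() else 0) for a in range(-60,50,2)]; print(h)
E
```

```text
t 22.0 yaw -0.4905 F [-3.2 12.5 -5.3] Mz 0.214 q6 2.1597 eff6 0.3728 qd6 0.079
t 22.1 yaw -0.4999 F [-3.8 12.3 -5.6] Mz 0.224 q6 2.169 eff6 0.0759 qd6 0.098
t 22.2 yaw -0.5097 F [-3.7 13.  -5.8] Mz 0.252 q6 2.1789 eff6 0.0496 qd6 0.098
t 22.3 yaw -0.5198 F [-2.7 11.9 -5.4] Mz 0.25 q6 2.189 eff6 0.054 qd6 0.099
t 22.4 yaw -0.5298 F [-2.1 12.9 -6. ] Mz 0.256 q6 2.1989 eff6 0.0603 qd6 0.099
-49 [[419. 146.]] -42 [[412. 149.]] 0 [[364. 170.]] 33 [[322. 188.]] 41 [[312. 193.]] [(-60, 47, np.float64(25.0)), (-58, 52, np.float64(24.0)), (-56, 27, np.float64(24.0)), (-54, 18, np.float64(24.0)), (-52, 2, np.float64(24.0)), (-50, 13, np.float64(29.0)), (-48, 38, np.float64(30.0)), (-46, 41, np.float64(30.0)), (-44, 49, np.float64(31.0)), (-42, 46, np.float64(30.0)), (-40, 48, np.float64(30.0)), (-38, 44, np.float64(31.0)), (-36, 47, np.float64(31.0)), (-34, 49, np.float64(30.0)), (-32, 53, np.float64(30.0)), (-30, 46, np.float64(30.0)), (-28, 52, np.float64(30.0)), (-26, 51, np.float64(31.0)), (-24, 52, np.float64(31.0)), (-22, 54, np.float64(31.0)), (-20, 52, np.float64(31.0)), (-18, 52, np.f
[... 237 characters left out ...]
.0)), (0, 56, np.float64(31.0)), (2, 63, np.float64(30.0)), (4, 52, np.float64(30.0)), (6, 57, np.float64(31.0)), (8, 62, np.float64(31.0)), (10, 56, np.float64(30.0)), (12, 60, np.float64(30.0)), (14, 60, np.float64(30.0)), (16, 57, np.float64(30.0)), (18, 57, np.float64(30.0)), (20, 58, np.float64(30.0)), (22, 59, np.float64(30.0)), (24, 65, np.float64(30.0)), (26, 56, np.float64(29.0)), (28, 60, np.float64(30.0)), (30, 58, np.float64(29.0)), (32, 53, np.float64(29.0)), (34, 62, np.float64(32.0)), (36, 62, np.float64(33.0)), (38, 67, np.float64(32.0)), (40, 87, np.float64(20.0)), (42, 45, np.float64(10.0)), (44, 49, np.float64(10.0)), (46, 44, np.float64(10.0)), (48, 46, np.float64(10.0))]
```

Scaled: 0.01 rad is 0.0032.

```bash
for i in 1 2 3 4 5 6; do python3 -m creep '[[0, 0, 0, 0, 0, 0.0032]]'>/dev/null; python3 st.py; done
```

```text
t 22.55 yaw -0.5394 F [-2.3 12.8 -6. ] Mz 0.28 q6 2.2086 eff6 -0.0381 qd6 0.107
t 22.65 yaw -0.5497 F [-2.9 12.3 -5.6] Mz 0.287 q6 2.2189 eff6 0.0567 qd6 0.1
t 22.75 yaw -0.5597 F [-2.5 12.8 -6.9] Mz 0.28 q6 2.229 eff6 0.0713 qd6 0.101
t 22.85 yaw -0.5697 F [-2.7 13.5 -6.1] Mz 0.281 q6 2.2389 eff6 0.0748 qd6 0.1
t 22.95 yaw -0.5797 F [-2.4 13.1 -6.1] Mz 0.294 q6 2.2489 eff6 0.0775 qd6 0.099
t 23.05 yaw -0.5897 F [-2.6 13.9 -6. ] Mz 0.32 q6 2.2589 eff6 0.0804 qd6 0.1
```

Scaled: 0.01 rad is 0.0032.

```bash
for i in 1 2 3 4 5 6 7 8; do python3 -m creep '[[0, 0, 0, 0, 0, 0.0032]]'>/dev/null; python3 st.py; done
```

```text
t 23.15 yaw -0.5997 F [-3.  12.7 -5.6] Mz 0.247 q6 2.2689 eff6 0.0831 qd6 0.098
t 23.25 yaw -0.6097 F [-2.3 13.4 -6.9] Mz 0.273 q6 2.2789 eff6 0.086 qd6 0.1
t 23.35 yaw -0.6197 F [-2.8 14.3 -5.9] Mz 0.313 q6 2.2889 eff6 0.089 qd6 0.1
t 23.45 yaw -0.6297 F [-2.  13.9 -6.3] Mz 0.316 q6 2.2989 eff6 0.0916 qd6 0.101
t 23.55 yaw -0.6397 F [-2.2 12.9 -6.7] Mz 0.241 q6 2.3089 eff6 0.0942 qd6 0.101
t 23.65 yaw -0.6496 F [-2.3 14.2 -6.6] Mz 0.348 q6 2.3189 eff6 0.0971 qd6 0.099
t 23.75 yaw -0.6597 F [-1.  13.2 -6.5] Mz 0.337 q6 2.3289 eff6 0.0999 qd6 0.099
t 23.85 yaw -0.6696 F [-2.6 14.3 -6. ] Mz 0.329 q6 2.3388 eff6 0.1029 qd6 0.1
```

Scaled: 0.01 rad is 0.0032.

```bash
for i in 1 2 3; do python3 -m creep '[[0, 0, 0, 0, 0, 0.0032]]'>/dev/null; python3 st.py; done
for i in 1 2 3; do python3 -m creep '[[0, 0, 0, 0, 0, 0]]'>/dev/null; python3 st.py; done
```

```text
t 23.95 yaw -0.6797 F [-1.4 14.6 -7.2] Mz 0.308 q6 2.3489 eff6 0.1057 qd6 0.099
t 24.05 yaw -0.6897 F [-2.2 13.5 -6.3] Mz 0.327 q6 2.3589 eff6 0.1086 qd6 0.097
t 24.15 yaw -0.6996 F [-2.1 14.  -6.8] Mz 0.351 q6 2.3689 eff6 0.1115 qd6 0.099
t 24.25 yaw -0.6997 F [-2.6 14.1 -7.3] Mz 0.337 q6 2.3689 eff6 0.465 qd6 -0.008
t 24.35 yaw -0.6993 F [-2.3 14.8 -6.9] Mz 0.302 q6 2.3685 eff6 0.3104 qd6 -0.002
t 24.45 yaw -0.6993 F [-2.2 12.9 -7.1] Mz 0.302 q6 2.3685 eff6 0.2947 qd6 0.001
```

Scaled: -0.5 mm is -0.002, -0.45 mm is -0.0018, 0.01 rad is 0.0032.

```bash
python3 -m creep '[[-0.002, -0.0018, 0, 0, 0, 0.0032], [-0.002, -0.0018, 0, 0, 0, 0.0032], [-0.002, -0.0018, 0, 0, 0, 0.0032]]'>/dev/null; python3 st.py
python3 -m creep '[[0, 0, 0, 0, 0, 0], [0, 0, 0, 0, 0, 0], [0, 0, 0, 0, 0, 0]]' 20 | grep -E 'gap|force'; python3 st.py
python3 -m creep '[[0, 0, -0.06, 0, 0, 0], [0, 0, -0.16, 0, 0, 0], [0, 0, -0.32, 0, 0, 0], [0, 0, -0.48, 0, 0, 0], [0, 0, -0.48, 0, 0, 0]]'
python3 - <<'E'
from h import *
p,d,e=snap("wrist","w13"); K=e[0]; y=-0.12;n=np.array([488.9,2.8]);ex=np.array([np.cos(y),np.sin(y)]);ey=np.array([-np.sin(y),np.cos(y)])
v,u=np.mgrid[0:384,0:512]; x=np.c_[u.ravel()-K[0,2],v.ravel()-K[1,2]]/K[0,0]; r=np.linalg.norm(x,axis=1,keepdims=True)+1e-9
W=(np.hstack([x/r*np.tan(r),np.ones_like(r)])*d.reshape(-1,1))@e[1].T+e[2]; ok=(d.ravel()>0)&(r[:,0]<1.3)
C=np.c_[(W[:,:2]-n)@ex,(W[:,:2]-n)@ey,W[:,2]]
m=ok&(abs(C[:,0])<8)&(C[:,1]<34)&(C[:,1]>-60)&(C[:,2]>27)&(C[:,2]<36); print("pack y",C[m,1].min(),C[m,1].max(),"z",np.median(C[m,2]))
for lo,hi in [(-45,-40),(-5,5),(20,25)]: q=C[ok&(abs(C[:,0])<18)&(C[:,1]>lo)&(C[:,1]<hi)&(C[:,2]>26)]; print(q[:,0].min(),q[:,0].max(),np.median(q[:,2]))
hs=cv2.cvtColor(p,cv2.COLOR_RGB2HSV).reshape(-1,3); red=ok&((hs[:,0]<8)|(hs[:,0]>172))&(hs[:,1]>140)&(hs[:,2]>90)
q=C[red&(C[:,2]>58)&(C[:,2]<72)&(np.hypot(C[:,0],C[:,1]-84)<35)]; print(len(q),cv2.minAreaRect(q[:,:2].astype(np.float32)))
E
```

```text
t 24.75 yaw -0.7093 F [-1.9  9.4 -7.1] Mz 0.317 q6 2.3798 eff6 0.3112 qd6 -0.001
wrist_force: [-0.5, -0.3, -0.1]
finger_gap: 20.0
finger_force: 0.0
t 25.05 yaw -0.7108 F [-0.5 -0.3 -0.1] Mz 0.042 q6 2.381 eff6 -0.0167 qd6 0.004
clock: 25.55
eef_pos: [502.1, 86.8, 138.2]
eef_rot: [-3.135, -0.006, -0.711]
wrist_force: [0.4, -0.2, -0.7]
finger_gap: 19.9
finger_force: 0.0
pack y -58.13236374452493 33.996442397512375 z 30.40058802770102
-10.729103622221333 17.99460173525715 30.269482940731564
-17.312898839897844 16.99261353624309 283.880396035099
-16.20829543346897 15.339583399675279 292.75060854890563
312 ((1.1557064056396484, 83.69825744628906), (9.644604682922363, 46.887840270996094), 58.19261932373047)
```

```bash
python3 -c "
from cell import manip
print(manip.sign_off())"
```

```text
the job is handed in; nothing more can be done
None
```

The pack lies flat in the nest, clamped against the probe pins at an estimated 13 N (from knob torque, give or take 1–2 N). The knob is released, the hand is clear, and the job was handed in at about 26 s with no verdict shown; the first grasp missed because the fingertips sit about 40 mm above the stated TCP, and nothing was disturbed.

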